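# Lay the bench stone down in its holder and wedge it tight

## Task

The bench stone has been left standing on its long edge in its wooden holder to drain. With pushes only, tip it over away from you so that it lies flat on the board, push it square against the back rail, and then push the loose wooden wedge into its slot at the left end of the stone until it jams and holds the stone tight. Never grip or lift the stone or the wedge or ram them hard, and leave the drip bottle, the scraper and the grey dressing stick where they are.

Things in the scene. Friction and masses are not known exactly. Their poses are not given: they have to be found in the camera images.
- holder: light-wood bench-stone holder fixed to the bench: a board 131 x 226 mm, 14 mm thick, open on its near side, with three darker strips 14 mm high (tops 28 mm above the bench) screwed on it. Origin on the bench under the board; x across, away from the robot (board from -75 to +56 mm), y along it to the left (board from -106 to +120 mm), z up
- rail_face (a point): on the holder's back rail: middle of its near face, at board level (holder x = 40 mm). The rail runs along y for 138 mm. The stone's far long side belongs against this face; pushed at the middle of its near long side the stone slides at 3 to 5 N, reading more for a moment when touched, and is seated when it stops under about 14 N
- stop_face (a point): on the end stop across the holder's right end: a point on its face, at board level (holder y = -78 mm). The wedge presses the stone's right end against this face
- cleat_face (a point): on the slanting cleat at the holder's left end: middle of its face, at board level (holder x = 14, y = 87 mm). The face slants 1 in 5, the slot narrowing away from the robot; the cleat is 80 mm long, its near end at holder x = -25 mm. The wedge goes between this face and the stone's left end; when tight its wide end is at about holder x = -59 mm
- oil_stone: reddish-brown bench stone, 50 x 150 x 25 mm, 0.4 to 0.6 kg. Origin at the middle of one 50 x 150 mm face (the underside when flat), y along its length, z through its thickness. It starts on its long edge, 50 mm tall, length along the holder's y, z toward the near side, so the origin is on its far face. It tips about its far lower edge; about 1.5 N near the top tips it, 3 to 5 N slides it flat
- stone_center (a point): the stone's midpoint, 25 mm above the board while it stands on edge, 12.5 mm when it lies flat; tipped over, its far side lands 4 to 12 mm short of the back rail
- wedge: loose wedge of the same darker wood, 95 mm long, 22 mm tall, 11 mm wide at the tip, 30 mm at the wide end, 60 g, lying on the board in the mouth of the slot, tip away from the robot, wide end overhanging the board's near edge. Origin on its underside at half length, on its straight right-hand side (next to the stone's end); x toward the tip, y to the slanted left side, z up
- wedge_head (a point): the middle of the wedge's wide end face, the face to push, 11 mm above its underside. It has about 28 to 40 mm to go: easy at first, about 3 to 8 N while it shifts the stone along to the end stop, drifting about 4 mm to the right along the cleat; it is tight when it stops under a push of about 15 N (stuck early: back off and push again)
- drip_bottle: white drip bottle with blue cap, 36 mm across, 105 mm tall, standing behind the back rail; origin under its middle. Leave alone
- scraper: scraper with green handle, 175 mm long, lying at the right of the holder; origin under its middle, y along it. Leave alone
- dressing_stick: grey square stick, 25 x 100 x 25 mm, lying at the left of the holder; origin under its middle, y along it. Leave alone
Things that resemble listed ones, but are neither listed nor needed, are in the scene too. Of the things shaped like the wedge, the wood one is meant.

How it is judged:
On the way, in this order (a step that is already met when the one before it is completed fails the run):
1. the stone is tipped over and lies flat on the board, pushed up to the back rail (angle between oil_stone's own z axis and vertical below 0.06 rad and z of stone_center in the frame of holder below 0.0285 m and x of stone_center in the frame of holder above 0.0115 m), for 0.2 s.
2. the wedge is pushed in until it is tight, with the stone square against the back rail (x of wedge_head in the frame of holder above -0.065 m and x of stone_center in the frame of holder above 0.0125 m), for 0.2 s.
At the end, for the whole second after the job is handed in: The stone lies flat on the board (within 0.04 rad), square to the holder within 0.025 rad and with its far side within 2.5 mm of the back rail; the wedge lies flat in its slot, driven to within 6 mm of the tight position (about 1 mm of play) or further; both at rest (all of step 2 and angle between oil_stone's own z axis and vertical below 0.04 rad and z of stone_center in the frame of holder below 0.028 m and angle between the y axis of oil_stone and the y axis of holder, either way round below 0.025 rad and z of wedge_head in the frame of holder below 0.029 m and angle between wedge's own z axis and vertical below 0.06 rad and linear speed of each of oil_stone, wedge below 0.01 m/s); the robot touches nothing.
It fails at once if the stone or the wedge is gripped, or rammed with more than 38 N (contact force between the fingers and oil_stone above 38 N or contact force between the fingers and wedge above 38 N).
It fails at once if the stone is lifted off the board (z of stone_center in the frame of holder above 0.05 m).
It fails at once if the wedge is lifted off the board (z of wedge_head in the frame of holder above 0.036 m).
It fails at once if the drip bottle, the scraper or the dressing stick is moved or knocked over (distance of any of drip_bottle, scraper, dressing_stick from where it was at the start of the episode above 0.015 m or angle between drip_bottle's own z axis and vertical above 0.3 rad).
It also fails if it takes over 58 s, if anything falls off the work surface, if the arm or the gripper's body presses on something with over 40 N, if the wrist force passes 120 N, or if a joint passes its speed limit or range.

## Robot

A 6-joint arm with a two-finger parallel gripper is mounted at the origin on a cart in front of the work surface, level with it; the furniture and walls round the work are solid. World frame = base frame: x ahead of the robot, y to its left, z up, the work surface at z = 0. Lengths are in m, angles in rad, forces in N, time in s.
With the tool pointing down it reaches from about 0.275 to 0.775 m from the base axis. Payload 14.6 kg.
Tool frame: the origin (TCP) lies on the centre line of the jaws, within the pads' length; the fingertips stand robot.tips_ahead ahead of it and the grasp point (between the pads) is the TCP (robot.tips_ahead is the distance from the TCP to the fingertips, in m); z points along the fingers, y is the line along which they close (so a half turn about z gives the same grasp; the last joint's range is limited). The gripper opens to 85 mm and grips with 20 to 120 N. Pads are 22 mm wide; open, the fingers measure 114 mm over their backs; the gripper's body (76 mm by 85 mm) begins 54 mm behind the grasp point. The pads swing forward as they close: fully open they stand 13 mm farther back than shut.
Start: joints at [1.046, 0.263, -0.048, 1.259, 0, 1.415], TCP at [0.19, 0.49, 0.25] pointing down, gripper open.
Joint ranges: [-2.65, 2.65], [-0.89, 1.7], [-1.18, 1.37], [-2.13, 2.11], [-1.35, 1.29], [-3.14, 3.14]. Speed limits (rad/s): [1.89, 1.89, 2.57, 2.79, 3.14, 3.14].

## Interface

Orientations are given as a 3x3 rotation matrix whose columns are the frame's x, y, z axes.
In Python, from plant import sensors, imaging, close_job, robot gives the robot as it stands.
- The arm moves only by the tool servo_tool, never from a script. Its argument "plan" is a list of rows, each a list of 5 numbers: the shift along the tool's x, y, z normalised to -1 to 1, where 1 is 0.03 m, then the turn about the tool's z normalised to -1 to 1, where 1 is 90 degrees, then the closure, from -1 (fully open) to 1 (shut). In form: [[tx, ty, tz, yaw, hand], ...]. A call has 1 to 20 rows; each row shifts and turns the commanded pose from where the row before left it, along the tool's axes as they then stand; what a row does not reach is not made up. A row lasts 1/8 s, in which the tool goes at most 62.5 mm and 10.7 degrees, less where a joint would pass 70% of its speed; a pose out of reach is approached as far as the arm can. A call with a number of a shift or a turn outside -1 to 1 is refused whole. A call with a gripper value outside its range is refused whole. The fingers move at their own pace and stop on an object; the grip force is fixed at half the most. Time passes only in rows, so rows that do not move let the fingers close. It gives the time, the measured TCP pose, the force, the opening and the grip force at its end, in the units of the state.
- sensors.read_state(): the state, without advancing time (a new reading comes with each control period).
- imaging.camera(name): name is "scene" or "top"; returns the picture (420x560x3 uint8, blue, green, red); there is no depth.
- imaging.camera_model(name): a dict with "fx", "fy", "cx", "cy" (pixels), "D" ([k1, k2, p1, p2, k3] as OpenCV has them; the pictures are not rectified), "rvec" (rotation vector, rad) and "tvec" (3), from world to camera coordinates, as OpenCV has them. Camera axes: x right, y down, z forward; pixel columns grow to the right and rows downward; lengths in m; the calibration is good to about 2 mm. A picture is of the moment at which its call begins. camera_model takes no time and is no camera call.
- close_job(): hands the job in; it is judged then, once.
The state is a dict: "t": time; "joint_positions": joint angles; "qvel": joint speeds; "joint_efforts": joint torques, N m; "tool_pos": TCP position; "eef_rot": TCP orientation; "ft_force": force on the tool from outside, world axes, zero at the start; "moment": the same for the moment, N m; "opening": finger opening in m; "gripper_force": force on a finger pad.
Only numpy, scipy, OpenCV 4.12 (cv2) and the standard library are available. Lean on these libraries where they do the work, as an engineer would, in place of code of your own. Each camera call takes 0.05 s, during which the arm holds its last target. There are 200 camera calls.

## Working session

There is one attempt and no reset: what is moved stays moved. The work goes in short steps, Python scripts to look and compute and a tool call to move; the robot and the scene stay as the last step left them, time stands still between calls to the robot, and variables do not carry over. Pictures are saved under pics/ and viewed, at most 10 in all, crops included, and the job is handed in when it is done.

Besides the shell and the picture viewer there is one more tool, called by a JSON object that holds its "name" and its "arguments". servo_tool: Moves the arm, as the interface text tells. Scaled input: -1 to 1 covers 0.03 m each way for a shift and 90 degrees each way for a turn. Its arguments: {"type":"object","properties":{"plan":{"type":"array"}},"required":["plan"]}

```bash
mkdir -p pics; ls; python3 - <<'E'
from plant import sensors, imaging, robot
import cv2,numpy as np
for n in("scene","top"):
    cv2.imwrite(f"pics/{n}0.png",imaging.camera(n)); print(n,imaging.camera_model(n))
s=sensors.read_state(); print(s, robot.tips_ahead)
E
```

```text
pics
scene {'fx': 387.7124376524884, 'fy': 387.7124376524884, 'cx': 280.8774054547928, 'cy': 212.27313751232805, 'D': array([-0.10208793,  0.        ,  0.        ,  0.        ,  0.        ]), 'rvec': array([ 1.93636845, -0.54221181,  0.36292183]), 'tvec': array([-0.47578563,  0.15917376,  0.62268295])}
top {'fx': 480.2820068782854, 'fy': 480.2820068782854, 'cx': 278.73073540581294, 'cy': 211.87169772504893, 'D': array([-0.07211091,  0.        ,  0.        ,  0.        ,  0.        ]), 'rvec': array([ 2.16769834, -2.04949444,  0.21521943]), 'tvec': array([-0.04531964,  0.54147763,  0.79154521])}
{'t': 0.1, 'joint_positions': array([ 1.04566809e+00,  2.63484153e-01, -4.88680940e-02,  1.25940402e+00,
       -1.20145935e-05,  1.41548698e+00]), 'qvel': array([ 1.30651508e-03,  5.25911236e-04,  2.01653236e-03,  6.50555221e-05,
       -1.34579834e-04,  1.63900352e-03]), 'joint_efforts': array([ 1.81793406e-03, -6.38577747e+01,  3.85063827e+01,  9.97964409e-03,
       -1.73604167e-04, -3.71431679e-05]), 'tool_pos': array([0.18965589, 0.48930114, 0.24987045]), 'eef_rot': array([[-9.32392792e-01,  3.61446345e-01, -4.70843388e-04],
       [ 3.61446626e-01,  9.32392426e-01, -8.36617453e-04],
       [ 1.36618488e-04, -9.50240836e-04, -9.99999539e-01]]), 'ft_force': array([ 0.08082435, -1.24585877, -0.029665  ]), 'moment': array([-0.00251666,  0.00499608,  0.00598656]), 'gripper_force': 0.0, 'opening': 0.08544068196041295} 0.019
```

View pics/scene0.png

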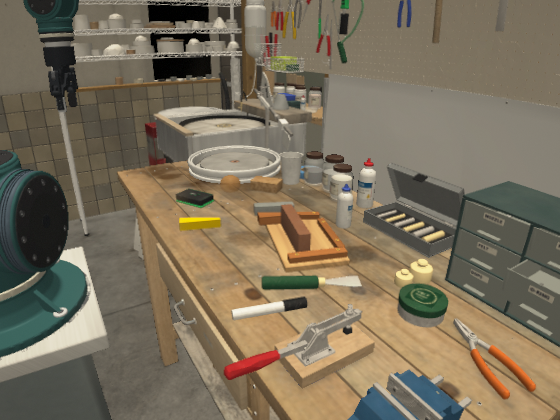

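View pics/top0.png

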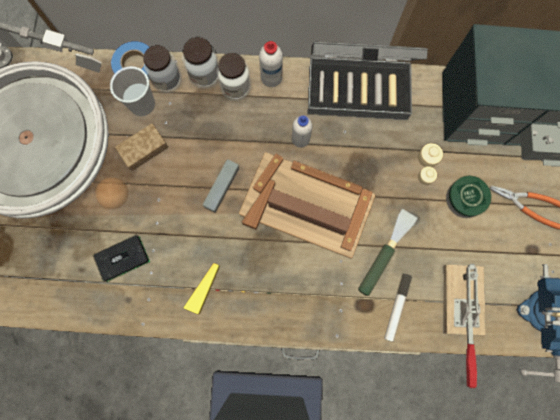

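The top view shows the holder around (307,205) with the stone standing at (315,210). Possible mix-ups:
- **Wedge:** wood wedge at (259,204), which is the one meant; yellow doorstop at (202,289); cleat at (268,172).
- **Bottle:** blue cap at (302,130) is the listed one; red cap at (270,62) is not.
- **Scraper and stick:** green scraper at (388,250) against the white marker at (399,308); grey stick at (221,185) against the brown block at (141,146).

I'll check the choice in one close crop.

```bash
python3 - <<'E'
import cv2
a=cv2.imread("pics/top0.png")[140:265,230:390]
cv2.imwrite("pics/crop0.png",cv2.resize(a,None,fx=4.7,fy=4.7,interpolation=cv2.INTER_CUBIC))
E
cat > h.py <<'E'
import numpy as np,cv2
from plant import imaging
def ray(n,uv):
    m=imaging.camera_model(n);K=np.array([[m['fx'],0,m['cx']],[0,m['fy'],m['cy']],[0,0,1]])
    R=cv2.Rodrigues(m['rvec'])[0];p=cv2.undistortPoints(np.array([[uv]],float),K,m['D'])[0,0]
    return -R.T@m['tvec'],R.T@np.array([p[0],p[1],1])
def plane(n,uv,z):
    c,d=ray(n,uv);return c+d*(z-c[2])/d[2]
def proj(n,P):
    m=imaging.camera_model(n);K=np.array([[m['fx'],0,m['cx']],[0,m['fy'],m['cy']],[0,0,1]])
    return cv2.projectPoints(np.atleast_2d(np.array(P,float)),m['rvec'],m['tvec'],K,m['D'])[0][:,0]
E
```

```text
(no output)
```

View pics/crop0.png

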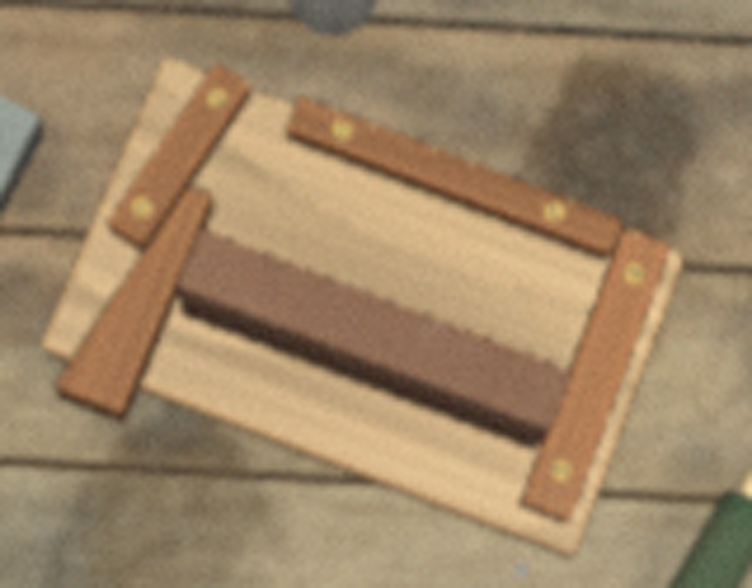

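The crop confirms the wood wedge in the slot mouth. Its wide end runs from (60,390) to (125,415) and its tip is at (200,195). The board corners are at (165,60), (45,347), (573,553) and (682,255), and the stone's top face runs from (190,260) to (560,405).

```bash
python3 - <<'E'
from h import *
f=lambda x,y,z:plane("top",(230+x/4.7-.4,140+y/4.7-.4),z)
W=np.array([f(165,60,.014),f(45,347,.014),f(573,553,.014),f(682,255,.014)])[:,:2]
H=np.array([[56,120],[-75,120],[-75,-106],[56,-106]])/1000.
hc,wc=H.mean(0),W.mean(0);A=(H-hc).T@(W-wc);th=np.arctan2(A[0,1]-A[1,0],A[0,0]+A[1,1])
R=np.array([[np.cos(th),-np.sin(th)],[np.sin(th),np.cos(th)]]);t=wc-R@hc
print("theta",th,"t",t,"resid mm",((H@R.T+t-W)*1e3).round(1).tolist())
np.savez("hold.npz",R=R,t=t,th=th)
for n,x,y,z in[("rail L",288,130,.028),("rail R",612,250,.028),("stop near",525,503,.028),("stop far",622,235,.028),("cleat near R",145,245,.028),("cleat farR",247,92,.028),("stone FL",205,235,.064),("FR",580,370,.064),("NL",180,287,.064),("NR",548,435,.064),("whL",60,387,.036),("whR",125,416,.036),("tipR",210,200,.036),("tipL",190,190,.036)]:
    p=f(x,y,z);print(n,((p[:2]-t)@R*1e3).round(1),p.round(4))
# check in scene: project holder corners
P=np.c_[H@R.T+t,np.full(4,.014)];print(proj("scene",P).round(0).tolist())
E
```

```text
theta -0.3200469640717888 t [ 0.57770965 -0.07632259] resid mm [[2.0, 1.2], [-0.8, 2.5], [-1.9, -1.6], [0.7, -2.1]]
rail L [40.9 59.8] [ 0.6354 -0.0325  0.028 ]
rail R [ 42.  -76.4] [ 0.5936 -0.1621  0.028 ]
stop near [-64.6 -78.8] [ 0.4916 -0.1308  0.028 ]
stop far [ 49.2 -78.1] [ 0.5999 -0.1659  0.028 ]
cleat near R [-23.5  94.9] [0.5852 0.0212 0.028 ]
cleat farR [49.7 80.7] [ 0.6502 -0.0154  0.028 ]
stone FL [-19.7  70.7] [ 0.5812 -0.003   0.064 ]
FR [-16.6 -78.2] [ 0.5374 -0.1453  0.064 ]
NL [-41.8  72. ] [0.5607 0.0052 0.064 ]
NR [-44.  -75.4] [ 0.5122 -0.1341  0.064 ]
whL [-89.4 103.2] [0.5253 0.0497 0.036 ]
whR [-90.7  75.7] [0.5155 0.0241 0.036 ]
tipR [ 0.8 77.1] [ 0.6027 -0.0034  0.036 ]
tipL [ 1.7 85.8] [0.6063 0.0046 0.036 ]
[[315.0, 212.0], [262.0, 217.0], [285.0, 267.0], [350.0, 259.0]]
```

{"name": "servo_tool", "arguments": {"plan": [[0,0,0,-0.032,1],[-1,-0.87,0,0,1],[-1,-0.87,0,0,1],[-1,-0.87,0,0,1],[-1,-0.87,0,0,1],[-1,-0.87,0,0,1],[-1,-0.87,0,0,1],[-1,-0.87,0,0,1],[-1,-0.87,0,0,1],[-1,-0.87,0,0,1],[-1,-0.87,0,0,1],[-1,-0.87,0,0,1],[-1,-0.87,0,0,1],[-1,-0.87,0,0,1],[-1,-0.87,0,0,1],[-1,-0.87,0,0,1],[0,0,0,0,1]]}}

```text
t: 2.22
tool_pos: [0.4949, -0.0254, 0.2496]
eef_rot: [[-0.949, 0.317, -0.001], [0.317, 0.949, -0.0], [0.001, -0.0, -1.0]]
ft_force: [-0.4, 0.7, 0.3]
opening: 0.0001
gripper_force: 0.0
```

```bash
cat > st.py <<'E'
import numpy as np
from plant import sensors
d=np.load("hold.npz");R,t=d["R"],d["t"]+d["R"]@[.001,0]
s=sensors.read_state();p=s["tool_pos"];r=s["eef_rot"]
print("t",s["t"],"holder mm",((p[:2]-t)@R*1e3).round(1),"z",(p[2]*1e3).round(1),"F holder",(s["ft_force"][:2]@R).round(2),s["ft_force"][2].round(2),"open",s["opening"].round(4))
a=np.arctan2(-r[1,0],-r[0,0]);print("yaw err deg",np.degrees(a-float(d["th"])).round(2),"tilt",r[2].round(4))
E
python3 st.py
```

```text
Traceback (most recent call last):
  File "st.py", line 5, in <module>
    print("t",s["t"],"holder mm",((p[:2]-t)@R*1e3).round(1),"z",(p[2]*1e3).round(1),"F holder",(s["ft_force"][:2]@R).round(2),s["ft_force"][2].round(2),"open",s["opening"].round(4))
                                                                                                                                                               ^^^^^^^^^^^^^^^^^^
AttributeError: 'float' object has no attribute 'round'
```

{"name": "servo_tool", "arguments": {"plan": [[-0.4,-0.4,0,0,1],[-0.4,-0.4,0,0,1],[0,0,1,0,1],[0,0,1,0,1],[0,0,1,0,1],[0,0,1,0,1],[0,0,1,0,1],[0,0,0.6,0,1],[0,0,0.4,0,1],[0,0,0,0,1]]}}

```text
t: 3.48
tool_pos: [0.5091, -0.0539, 0.0699]
eef_rot: [[-0.949, 0.314, -0.001], [0.314, 0.949, 0.0], [0.001, -0.0, -1.0]]
ft_force: [-0.0, 0.3, -0.2]
opening: 0.0002
gripper_force: 0.0
```

```bash
sed -i 's/s\["opening"\].round(4)/round(s["opening"],4)/;s/s\["ft_force"\]\[2\].round(2)/round(float(s["ft_force"][2]),2)/' st.py; python3 st.py; python3 - <<'E'
from h import *
a,b=[cv2.resize(imaging.camera(n)[r],(w,600),interpolation=cv2.INTER_CUBIC) for n,r,w in(("scene",np.s_[150:290,230:370],400),("top",np.s_[120:270,230:390],400))]
cv2.imwrite("pics/c1.png",np.hstack([a,b]))
E
```

```text
t 3.475 holder mm [-73.2  -0.3] z 69.9 F holder [-0.12  0.3 ] -0.2 open 0.0002
yaw err deg 0.03 tilt [ 9.e-04 -1.e-04 -1.e+00]
```

View pics/c1.png

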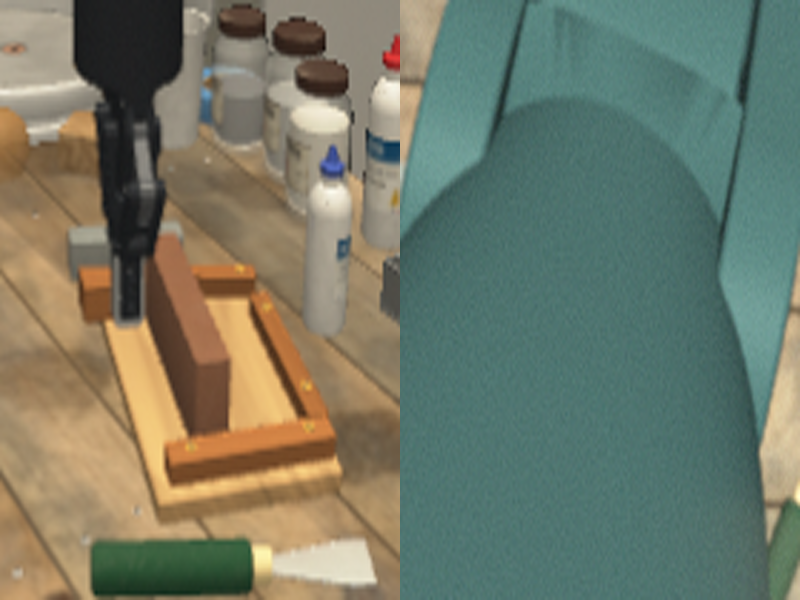

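The scene crop shows the closed fingers just in front of the stone at (128,300), with the stone upright at (185,330). Next is the tipping push.

{"name": "servo_tool", "arguments": {"plan": [[-0.4,0,0,0,1],[-0.08,0,0,0,1],[-0.08,0,0,0,1],[-0.08,0,0,0,1],[-0.08,0,0,0,1],[-0.08,0,0,0,1],[-0.08,0,0,0,1],[-0.08,0,0,0,1],[-0.08,0,0,0,1],[-0.08,0,0,0,1],[-0.08,0,0,0,1],[-0.08,0,0,0,1],[0,0,0,0,1]]}}

```text
t: 5.2
tool_pos: [0.5459, -0.066, 0.0702]
eef_rot: [[-0.949, 0.314, 0.0], [0.314, 0.949, -0.0], [-0.0, 0.0, -1.0]]
ft_force: [-0.5, -1.0, -0.3]
opening: -0.0001
gripper_force: 0.0
```

```bash
cat >look.py <<'E'
from h import *
import sys
a=imaging.camera("scene");cv2.imwrite("pics/s_%s.png"%sys.argv[1],cv2.resize(a[190:280,230:370],None,fx=5,fy=5,interpolation=cv2.INTER_CUBIC))
E
python3 st.py; python3 look.py 1
```

```text
t 5.2 holder mm [-34.5  -0.2] z 70.2 F holder [-0.2  -1.11] -0.26 open -0.0001
yaw err deg 0.03 tilt [-1.e-04  0.e+00 -1.e+00]
```

View pics/s_1.png

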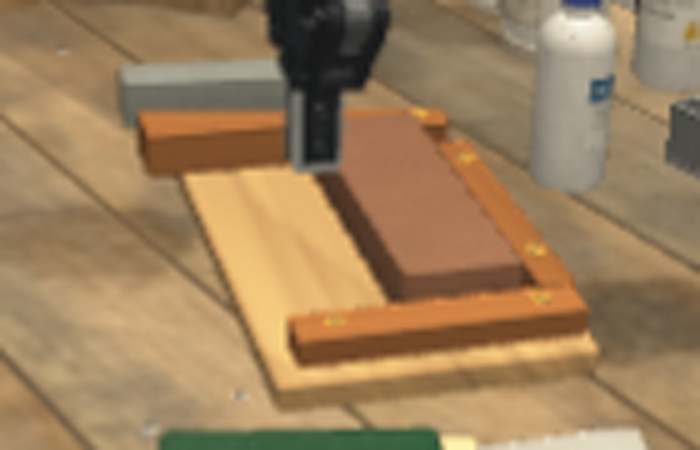

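The stone is flat, with its top face around (430,200), just short of the rail. I'll back off, lower, and push at the middle of its near side.

{"name": "servo_tool", "arguments": {"plan": [[0.5,0,0,0,1],[0,0,0.5,0,1],[0,0,0.5,0,1],[-0.3,-0.06,0,0,1],[-0.04,0,0,0,1],[-0.04,0,0,0,1],[-0.04,0,0,0,1],[-0.04,0,0,0,1],[-0.04,0,0,0,1],[-0.04,0,0,0,1],[-0.04,0,0,0,1],[-0.04,0,0,0,1],[-0.04,0,0,0,1]]}}

```text
t: 6.88
tool_pos: [0.5498, -0.0692, 0.0403]
eef_rot: [[-0.949, 0.314, -0.0], [0.314, 0.949, -0.0], [0.0, -0.0, -1.0]]
ft_force: [0.6, 0.0, -1.5]
opening: 0.0001
gripper_force: 0.0
```

```bash
python3 st.py
```

```text
t 6.875 holder mm [-29.8  -2. ] z 40.3 F holder [0.6  0.24] -1.5 open 0.0001
yaw err deg 0.03 tilt [ 0. -0. -1.]
```

{"name": "servo_tool", "arguments": {"plan": [[-0.04,0,0,0,1],[-0.04,0,0,0,1],[-0.04,0,0,0,1],[-0.04,0,0,0,1],[-0.04,0,0,0,1]]}}

```text
t: 7.5
tool_pos: [0.5544, -0.0707, 0.0402]
eef_rot: [[-0.949, 0.314, -0.002], [0.314, 0.949, 0.001], [0.002, 0.0, -1.0]]
ft_force: [-5.6, 1.4, 5.8]
opening: 0.0002
gripper_force: 3.2
```

```bash
python3 st.py
```

```text
t 7.5 holder mm [-24.9  -2. ] z 40.2 F holder [-5.79 -0.41] 5.78 open 0.0002
yaw err deg 0.03 tilt [ 0.002  0.    -1.   ]
```

{"name": "servo_tool", "arguments": {"plan": [[-0.03,0,0,0,1],[-0.03,0,0,0,1],[-0.03,0,0,0,1],[0,0,0,0,1]]}}

```text
t: 8.0
tool_pos: [0.5571, -0.0716, 0.0402]
eef_rot: [[-0.949, 0.314, -0.002], [0.314, 0.949, 0.001], [0.002, 0.0, -1.0]]
ft_force: [-5.5, 2.0, 4.3]
opening: 0.0002
gripper_force: 2.7
```

```bash
python3 st.py
```

```text
t 8.0 holder mm [-22.1  -2. ] z 40.2 F holder [-5.85  0.13] 4.32 open 0.0002
yaw err deg 0.03 tilt [ 0.0017  0.     -1.    ]
```

Sliding at about 5 N. I'll continue until it seats.

{"name": "servo_tool", "arguments": {"plan": [[-0.03,0,0,0,1],[-0.03,0,0,0,1],[0,0,0,0,1]]}}

```text
t: 8.38
tool_pos: [0.5578, -0.0717, 0.0401]
eef_rot: [[-0.949, 0.314, -0.003], [0.314, 0.949, 0.001], [0.004, 0.0, -1.0]]
ft_force: [-10.5, 4.6, 8.8]
opening: 0.0002
gripper_force: 5.8
```

```bash
python3 st.py
```

```text
t 8.375 holder mm [-21.4  -1.9] z 40.1 F holder [-11.38   1.11] 8.85 open 0.0002
yaw err deg 0.04 tilt [ 0.0036  0.     -1.    ]
```

{"name": "servo_tool", "arguments": {"plan": [[-0.02,0,0,0,1],[0,0,0,0,1],[0,0,0,0,1]]}}

```text
t: 8.75
tool_pos: [0.5579, -0.0717, 0.04]
eef_rot: [[-0.949, 0.314, -0.004], [0.314, 0.949, 0.001], [0.004, 0.0, -1.0]]
ft_force: [-13.0, 5.0, 11.1]
opening: 0.0002
gripper_force: 7.0
```

```bash
python3 st.py;python3 look.py 2
```

```text
t 8.75 holder mm [-21.2  -1.8] z 40.0 F holder [-13.93   0.68] 11.09 open 0.0002
yaw err deg 0.05 tilt [ 4.4e-03  1.0e-04 -1.0e+00]
```

View pics/s_2.png

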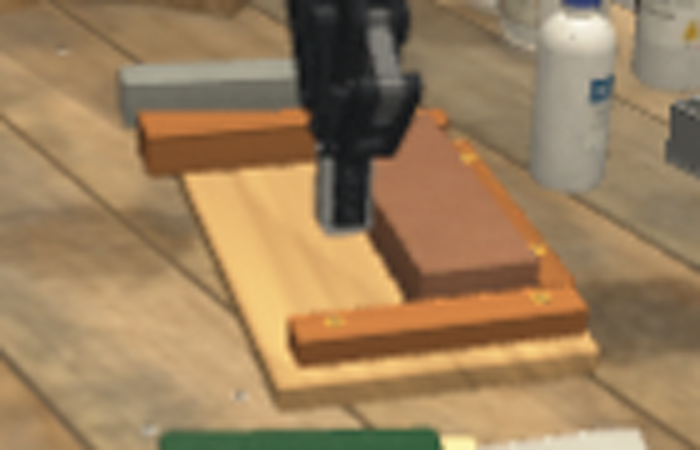

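Stone is against the rail: it stopped at 14 N, and in the image its far edge runs along the rail from (440,120) to (540,250). Now I'll move round to the wedge head.

{"name": "servo_tool", "arguments": {"plan": [[0.2,0,0,0,1],[0.5,0,0,0,1],[1,0,-0.5,0,1],[1,0,-0.5,0,1],[0.65,0.5,-0.5,0,1],[0,1,0,0,1],[0,1,0,0,1],[0,0.53,0.5,0,1],[0,0,0.5,0,1],[0,0,0.5,0,1],[0,0,0,0,1]]}}

```text
t: 10.18
tool_pos: [0.4924, 0.0451, 0.0388]
eef_rot: [[-0.949, 0.314, -0.003], [0.314, 0.949, 0.0], [0.002, -0.001, -1.0]]
ft_force: [0.2, -0.4, -0.0]
opening: -0.0004
gripper_force: 0.0
```

```bash
python3 st.py;python3 look.py 3
```

```text
t 10.175 holder mm [-120.2   88.4] z 38.8 F holder [ 0.31 -0.29] -0.02 open -0.0004
yaw err deg 0.02 tilt [ 2.5e-03 -8.0e-04 -1.0e+00]
```

View pics/s_3.png

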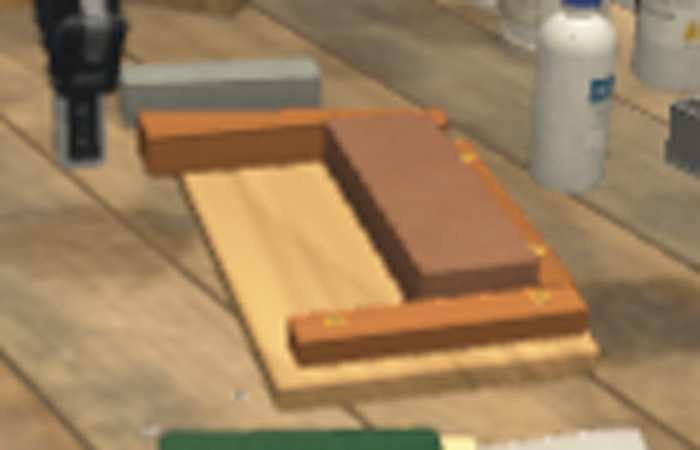

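The fingers stand in front of the wedge head at (80,140), and the stone is square to the rail.

{"name": "servo_tool", "arguments": {"plan": [[-0.25,0,-0.06,0,1],[-0.25,0,0,0,1],[-0.06,0,0,0,1],[-0.06,0,0,0,1],[-0.06,0,0,0,1],[-0.06,-0.005,0,0,1],[-0.06,-0.005,0,0,1],[-0.06,-0.005,0,0,1],[-0.06,-0.005,0,0,1]]}}

```text
t: 11.35
tool_pos: [0.5195, 0.036, 0.0421]
eef_rot: [[-0.949, 0.314, 0.0], [0.314, 0.949, -0.0], [-0.0, -0.0, -1.0]]
ft_force: [0.2, -0.3, 0.7]
opening: -0.0001
gripper_force: 0.1
```

```bash
python3 st.py
```

```text
t 11.35 holder mm [-91.6  88.3] z 42.1 F holder [ 0.27 -0.21] 0.66 open -0.0001
yaw err deg 0.03 tilt [-0. -0. -1.]
```

{"name": "servo_tool", "arguments": {"plan": [[-0.05,-0.006,0,0,1],[-0.05,-0.006,0,0,1],[-0.05,-0.006,0,0,1],[-0.05,-0.006,0,0,1],[-0.05,-0.006,0,0,1]]}}

```text
t: 11.98
tool_pos: [0.5263, 0.0328, 0.0421]
eef_rot: [[-0.949, 0.314, 0.0], [0.314, 0.949, -0.0], [-0.0, -0.0, -1.0]]
ft_force: [-0.5, 0.2, 0.1]
opening: -0.0004
gripper_force: 0.1
```

```bash
python3 st.py
```

```text
t 11.975 holder mm [-84.1  87.4] z 42.1 F holder [-0.59  0.06] 0.1 open -0.0004
yaw err deg 0.03 tilt [-0. -0. -1.]
```

{"name": "servo_tool", "arguments": {"plan": [[-0.04,-0.005,0,0,1],[-0.04,-0.005,0,0,1],[-0.04,-0.005,0,0,1],[-0.04,-0.005,0,0,1]]}}

```text
t: 12.48
tool_pos: [0.5305, 0.0307, 0.042]
eef_rot: [[-0.949, 0.314, -0.0], [0.314, 0.949, -0.0], [0.0, -0.0, -1.0]]
ft_force: [-0.5, -0.1, -0.1]
opening: 0.0003
gripper_force: 0.5
```

```bash
python3 st.py; python3 look.py 4
```

```text
t 12.475 holder mm [-79.5  86.7] z 42.0 F holder [-0.44 -0.26] -0.13 open 0.0003
yaw err deg 0.03 tilt [ 2.e-04 -1.e-04 -1.e+00]
```

View pics/s_4.png

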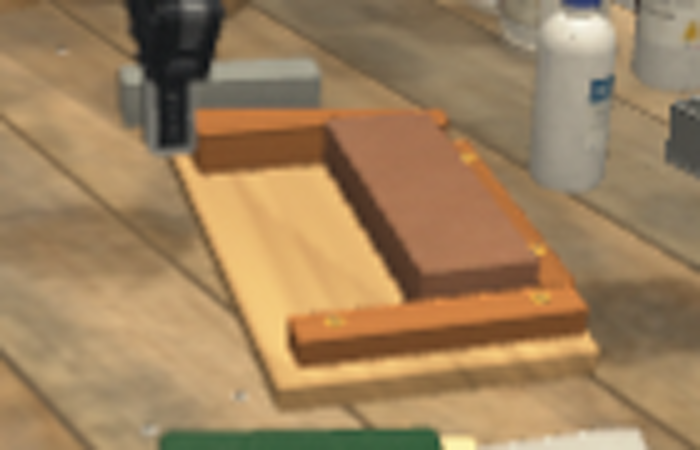

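The finger at (170,130) is pushing the wedge in, with its head now around (195,145). I'll continue slowly.

{"name": "servo_tool", "arguments": {"plan": [[-0.04,-0.005,0,0,1],[-0.04,-0.005,0,0,1],[-0.04,-0.005,0,0,1]]}}

```text
t: 12.9
tool_pos: [0.5331, 0.0293, 0.0419]
eef_rot: [[-0.949, 0.314, -0.002], [0.314, 0.949, 0.0], [0.002, -0.0, -1.0]]
ft_force: [-6.0, 1.3, 1.9]
opening: 0.0001
gripper_force: 3.0
```

```bash
python3 st.py
```

```text
t 12.9 holder mm [-76.6  86.2] z 41.9 F holder [-6.09 -0.65] 1.87 open 0.0001
yaw err deg 0.03 tilt [ 1.6e-03 -2.0e-04 -1.0e+00]
```

{"name": "servo_tool", "arguments": {"plan": [[-0.03,-0.004,0,0,1],[-0.03,-0.004,0,0,1],[-0.03,-0.004,0,0,1]]}}

```text
t: 13.28
tool_pos: [0.5353, 0.0281, 0.0418]
eef_rot: [[-0.949, 0.314, -0.002], [0.314, 0.949, 0.0], [0.002, -0.0, -1.0]]
ft_force: [-6.2, 0.1, 2.5]
opening: 0.0003
gripper_force: 3.2
```

```bash
python3 st.py
```

```text
t 13.275 holder mm [-74.1  85.8] z 41.8 F holder [-5.92 -1.83] 2.54 open 0.0003
yaw err deg 0.03 tilt [ 2.e-03 -4.e-04 -1.e+00]
```

{"name": "servo_tool", "arguments": {"plan": [[-0.03,-0.005,0,0,1],[-0.03,-0.005,0,0,1],[-0.02,-0.004,0,0,1]]}}

```text
t: 13.65
tool_pos: [0.5374, 0.0269, 0.0418]
eef_rot: [[-0.949, 0.314, -0.002], [0.314, 0.949, 0.0], [0.002, -0.001, -1.0]]
ft_force: [-6.5, -0.2, 3.1]
opening: 0.0001
gripper_force: 3.3
```

```bash
python3 st.py
```

```text
t 13.65 holder mm [-71.8  85.3] z 41.8 F holder [-6.1 -2.2] 3.06 open 0.0001
yaw err deg 0.03 tilt [ 2.1e-03 -5.0e-04 -1.0e+00]
```

{"name": "servo_tool", "arguments": {"plan": [[-0.02,-0.004,0,0,1],[-0.02,-0.004,0,0,1],[-0.02,-0.004,0,0,1]]}}

```text
t: 14.02
tool_pos: [0.5389, 0.026, 0.0418]
eef_rot: [[-0.949, 0.314, -0.002], [0.314, 0.949, 0.0], [0.002, -0.001, -1.0]]
ft_force: [-6.4, -0.0, 3.1]
opening: -0.0002
gripper_force: 3.3
```

```bash
python3 st.py
```

```text
t 14.025 holder mm [-70.   84.9] z 41.8 F holder [-6.1  -2.05] 3.14 open -0.0002
yaw err deg 0.03 tilt [ 2.1e-03 -5.0e-04 -1.0e+00]
```

{"name": "servo_tool", "arguments": {"plan": [[-0.02,-0.004,0,0,1],[-0.02,-0.004,0,0,1],[-0.02,-0.004,0,0,1],[-0.02,-0.004,0,0,1]]}}

```text
t: 14.52
tool_pos: [0.5393, 0.0257, 0.0414]
eef_rot: [[-0.95, 0.314, -0.005], [0.314, 0.95, 0.002], [0.006, 0.0, -1.0]]
ft_force: [-16.5, 7.7, 8.4]
opening: -0.0
gripper_force: 8.8
```

```bash
python3 st.py
```

```text
t 14.525 holder mm [-69.6  84.7] z 41.4 F holder [-18.12   2.14] 8.36 open -0.0
yaw err deg 0.06 tilt [ 5.8e-03  2.0e-04 -1.0e+00]
```

It stopped at 18 N with the head at about -59 mm, so it is jammed. I'll back off and check from above.

{"name": "servo_tool", "arguments": {"plan": [[0.05,0,0,0,1],[0.3,0,0,0,1],[1,0,0,0,1],[1,0,-1,0,1],[1,0,-1,0,1],[1,0,-1,0,1],[1,0.5,-1,0,1],[1,1,-1,0,1],[0,1,-1,0,1],[0,1,0,0,1],[0,1,0,0,1],[0,1,0,0,1],[0,1,0,0,1],[0,1,0,0,1],[0,1,0,0,1],[0,1,0,0,1],[0,1,0,0,1],[0,0,0,0,1]]}}

```text
t: 16.77
tool_pos: [0.4605, 0.385, 0.2216]
eef_rot: [[-0.95, 0.313, 0.0], [0.313, 0.95, 0.0], [-0.0, 0.0, -1.0]]
ft_force: [-0.3, -0.1, -0.2]
opening: -0.0004
gripper_force: 0.0
```

```bash
python3 st.py; python3 - <<'E'
from h import *
a=imaging.camera("top");cv2.imwrite("pics/top_f.png",a)
cv2.imwrite("pics/crop_f.png",cv2.resize(a[140:265,230:390],None,fx=4.7,fy=4.7,interpolation=cv2.INTER_CUBIC))
E
```

```text
t 16.775 holder mm [-257.3  401. ] z 221.6 F holder [-0.29 -0.18] -0.24 open -0.0004
yaw err deg 0.1 tilt [-2.e-04  3.e-04 -1.e+00]
```

View pics/crop_f.png

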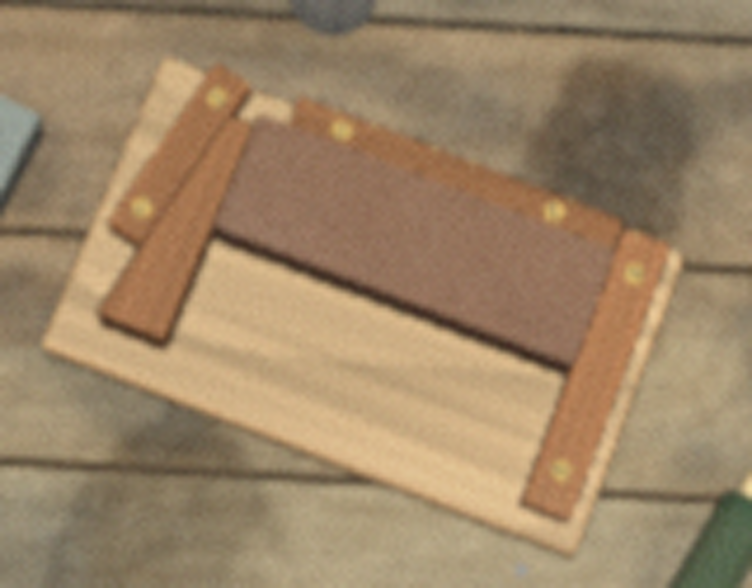

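The top view shows the stone flat along the rail and touching the end stop at (600,300). The wedge is in its slot with its head at (135,325), and there is no visible gap. One numeric check.

```bash
python3 - <<'E'
from h import *
d=np.load("hold.npz");R,t=d["R"],d["t"]+d["R"]@[.001,0]
for n,x,y,z in[("near L",215,230,.039),("near R",570,362,.039),("far L",255,115,.039),("far R",620,248,.039),("rail L old",288,130,.028),("rail R old",612,250,.028),("head L",100,316,.036),("head R",165,342,.036)]:
    print(n,((plane("top",(230+x/4.7-.4,140+y/4.7-.4),z)[:2]-t)@R*1e3).round(1))
E
```

```text
near L [-11.5  70.5]
near R [-10.  -75.4]
far L [37.6 73.1]
far R [ 39.6 -78.3]
rail L old [39.9 59.8]
rail R old [ 41.  -76.4]
head L [-58.9  99.4]
head R [-59.2  72.3]
```

```bash
python3 -c "
from plant import close_job
print(close_job())"
```

```text
the job is handed in; nothing more can be done
None
```

I've handed the job in: the stone lies flat and square against the back rail, and the wedge is jammed tight with its head at about -59 mm; the hand-in returned no verdict.

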